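# Eject the test tray with the release pin

## Task

The tray of the dark red test fixture is locked in. Take the orange-handled release pin out of its stand, reach with it down through the slot in the fixture's top, feel for the hidden sprung catch and ease it along the slot, from the far end towards the yellow dot, until the tray springs out, never forcing it hard against its stop or the housing. Then put the pin back upright, fully home in its stand, and leave the bottle, the cassette and the marker where they are.

Things in the scene. Friction and masses are not known exactly. Their poses are not given: they have to be found in the camera images.
- fixture: Dark red fixed test fixture: hollow box 200 (x) x 180 (y) x 85 mm (z), origin at the centre of its underside. A press column stands on its top at the rear right (x from +40 mm, y from -87 to -41 mm), up to 141 mm above the table. More than 12 N between the pin and any part of the fixture (catch and tray too) damages it; so do fingers pressing on it with over 12 N.
- slot (a point): Centre of the steel-framed slot in the middle of the fixture's flat top, level with the top face (85 mm above the table). Axes as the fixture's: y along the slot towards the yellow dot, z up. The slot is 13 mm (x) by 54 mm (y), through a roof 5 mm thick. An 8 mm pin in it can travel 23 mm either way along y.
- yellow_dot (a point): Yellow dot, 10 mm, on the fixture's top beyond the slot's +y end, 40 mm from the slot's centre. The catch is pushed this way: it yields on its spring, about 1.5 N at first touch, 3 to 4 N after about 6 mm, where it lets the tray go; a solid stop follows 8 mm from first touch. Let go, it springs back.
- guard (a point): Middle of the hard guard plate under the slot, the floor of the cavity, 49 mm below the fixture's top face. In the cavity stands the catch's striker, not measured: a steel blade across the slot, 24 mm wide (x), 6 mm thick, from 17 mm to 47 mm below the top face.
- slot_start (a point): Point on the slot's centre line at the top face, 19 mm from its centre towards -y: here the cavity is always free for the pin. The striker's place differs from unit to unit: pushed from here towards the dot, the 8 mm pin first meets it with the pin's axis anywhere from 12 mm before to 12 mm beyond the slot's centre.
- tray (a joint): How far the blue-fronted tray has come out of the front (-x side) of the fixture, m: 0 locked in, 0.05 fully out. Once freed its spring drives it out in about half a second and keeps it out.
- tray_lip (a point): Middle of the small pull lip on the tray's blue front, 30 mm above the table; moves with the tray along the fixture's -x.
- stand: Fixed aluminium block 70 x 70 x 45 mm, its origin at the centre of its underside, with one round upright hole in the middle of its top: 10.5 mm wide, 35 mm deep (its bottom 10 mm above the table), its rim chamfered by 2 mm.
- stand_hole (a point): Centre of the mouth of the stand's hole, 45 mm above the table.
- pin: Release pin, 90 mm long, 60 g, standing in the stand's hole at the start: steel shaft 8 mm thick and 50 mm long with a tapered tip, above it an orange square handle 16 x 16 mm, 40 mm long (50 to 90 mm from the tip), its flats facing the pin's x and y. Origin at the tip, z along the pin towards the handle.
- cleaner: White bottle with a blue cap, 52 mm wide, 110 mm high, origin at its foot. To be left alone.
- cassette: Tan open cassette with glass panels, 100 x 140 mm, 57 mm high, origin at its foot. To be left alone.
- marker: White and black marker lying flat, 130 x 13 x 13 mm, origin under its middle. To be left alone.
Mind the look-alikes: they are no part of the job. What is meant by the pin is not blue, purple or turquoise, and is the smaller of those in its own colour.

How it is judged:
By the outcome, as a careful person would: the job done as asked, in the order asked, and still so for the second after the job is handed in, with the robot touching nothing.
It also fails if it takes over 72 s, if anything falls off the work surface, if the arm or the gripper's body presses on something with over 40 N, if the wrist force passes 120 N, or if a joint passes its speed limit or range.

## Robot

A 6-joint arm with a two-finger parallel gripper is mounted at the origin on the work surface. World frame = base frame: x ahead of the robot, y to its left, z up, the work surface at z = 0. Lengths are in m, angles in degrees, forces in N, time in s.
With the tool pointing down it reaches from about 0.25 to 0.725 m from the base axis. Payload 9.7 kg.
Tool frame: the origin (TCP) lies midway between the tips of the shut fingers; the grasp point (between the pads) lies 19 mm behind it; z points along the fingers, y is the line along which they close (so a half turn about z gives the same grasp; the last joint's range is limited). The gripper opens to 85 mm and grips with 20 to 120 N. Pads are 22 mm wide; open, the fingers measure 114 mm over their backs; the gripper's body (76 mm by 85 mm) begins 54 mm behind the grasp point. The pads swing forward as they close: fully open they stand 13 mm farther back than shut.
Start: joints at [66.692, 4.979, 10.078, 95.1, 0, 90], TCP at [0.218, 0.505, 0.204] pointing down, gripper open.
Joint ranges: [-179.16, 179.16], [-48.56, 103.87], [-65.8, 70.77], [-126.05, 130.52], [-82.76, 87.17], [-180, 180]. Speed limits (degrees/s): [127.2, 127.2, 147.25, 180, 180, 180].

## Interface

Orientations are given as [roll, pitch, yaw] about the fixed x, y, z axes, in that order (R = Rz(yaw) Ry(pitch) Rx(roll)).
In Python, from workcell import * gives the robot as it stands.
- The arm moves only by the tool servo_tool, never from a script. Its argument "moves" is a list of rows, each a list of 4 numbers: the shift along the world's x, y, z in cm, then the turn about the world's z in rad. A call has 1 to 20 rows; each row is the pose to reach, as a shift and turn from the pose commanded when the call began; what a row does not reach only later rows make up. A row lasts 1/12 s, in which the tool goes at most 41.7 mm and 7.16 degrees, less where a joint would pass 70% of its speed; a pose out of reach is approached as far as the arm can. A call with a gripper value outside its range is refused whole. "claw" is the closure, from 0 (fully open) to 1 (shut), set as the call begins (left out, the last holds). The fingers move at their own pace and stop on an object; "force" is the grip in N (left out, the last holds). Time passes only in rows, so rows that repeat a pose let the fingers close. It gives the time, the measured TCP pose, the force, the opening and the grip force at its end, in the units of the state.
- get_obs(): the state, without advancing time (a new reading comes with each control period).
- camera(name): name is "side" or "top"; returns the picture (384x512x3 uint8, red, green, blue); there is no depth.
- get_calibration(name): a dict with "fx", "fy", "cx", "cy" (pixels), "rvec" (rotation vector, rad) and "tvec" (3), from world to camera coordinates, as OpenCV has them. Camera axes: x right, y down, z forward; pixel columns grow to the right and rows downward; lengths in m; the calibration is good to about 2 mm. A picture is of the moment at which its call begins. get_calibration takes no time and is no camera call.
- job_done(): hands the job in; it is judged then, once.
The state is a dict: "time": time; "q": joint angles; "qd": joint speeds; "joint_efforts": joint torques, N m; "ee_pos": TCP position; "tcp_rot": TCP orientation; "wrist_force": force on the tool from outside, world axes, zero at the start; "torque": the same for the moment, N m; "opening": finger opening in m; "grasp_force": force on a finger pad.
Only numpy, scipy, OpenCV 4.12 (cv2) and the standard library are available. Lean on these libraries where they do the work, as an engineer would, in place of code of your own. Each camera call takes 0.05 s, during which the arm holds its last target. There are 200 camera calls.

## Working session

There is one attempt and no reset: what is moved stays moved. The work goes in short steps, Python scripts to look and compute and a tool call to move; the robot and the scene stay as the last step left them, time stands still between calls to the robot, and variables do not carry over. Pictures are saved under pics/ and viewed, at most 10 in all, crops included, and the job is handed in when it is done.

Besides the shell and the picture viewer there is one more tool, called by a JSON object that holds its "api" and its "payload", one argument or row to a line. servo_tool: Moves the arm, as the interface text tells. Its arguments: {"type":"object","properties":{"moves":{"type":"array","items":{"type":"array","items":{"type":"number"}}},"claw":{"type":"number"},"force":{"type":"number"}},"required":["moves"]}

```bash
mkdir -p pics; cat > h.py <<'E'
from workcell import *
import numpy as np, cv2
def cal(n):
    c=get_calibration(n); K=np.array([[c['fx'],0,c['cx']],[0,c['fy'],c['cy']],[0,0,1.]]); return K,cv2.Rodrigues(np.array(c['rvec'],float))[0],np.array(c['tvec'],float).reshape(3)
def px2w(n,u,v,z):
    K,R,t=cal(n); d=R.T@np.linalg.inv(K)@[u,v,1]; o=-R.T@t; return o+d*(z-o[2])/d[2]
def w2px(n,p):
    K,R,t=cal(n); q=K@(R@np.asarray(p,float)+t); return q[:2]/q[2]
E
python3 - <<'E'
from h import *
for n in("side","top"):
    im=camera(n); cv2.imwrite(f"pics/{n}0.png",cv2.resize(im[:,:,::-1],(800,600),interpolation=cv2.INTER_CUBIC)); cv2.imwrite(f"pics/{n}0raw.png",im[:,:,::-1])
    K,R,t=cal(n); print(n,-R.T@t,R[2],K[0,0])
print(get_obs())
E
```

```text
side [ 0.44156402 -0.59254633  0.76470327] [ 0.07963431  0.65284219 -0.75329639] 384.23372632727285
top [0.29379796 0.0205382  1.20015835] [ 0.20763904 -0.01149682 -0.97813795] 395.0094245054398
{'time': 0.1, 'q': array([6.66928123e+01, 5.00935862e+00, 1.00373265e+01, 9.50971739e+01,
       2.66500910e-04, 9.00000171e+01]), 'qd': array([-0.01020768, -0.15623151,  0.18147077,  0.04391046, -0.02065892,
       -0.04320388]), 'joint_efforts': array([-1.51627668e-03, -5.21562946e+01,  4.65652871e+01,  1.60459662e-02,
       -1.02149281e-04,  1.82867899e-05]), 'ee_pos': array([0.21752131, 0.50490815, 0.2032255 ]), 'tcp_rot': array([-1.79930794e+02, -2.66480097e-04,  1.56692795e+02]), 'wrist_force': array([-0.00809329, -0.02527586,  0.11228561]), 'torque': array([ 0.02179648, -0.00988708,  0.0442542 ]), 'grasp_force': 0.0, 'opening': 0.08535074949815591}
```

View pics/top0.png

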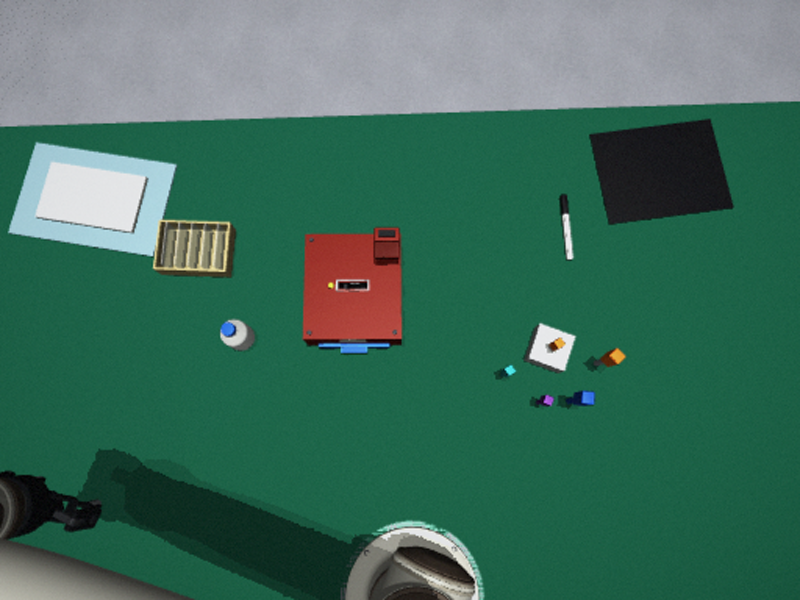

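View pics/side0.png

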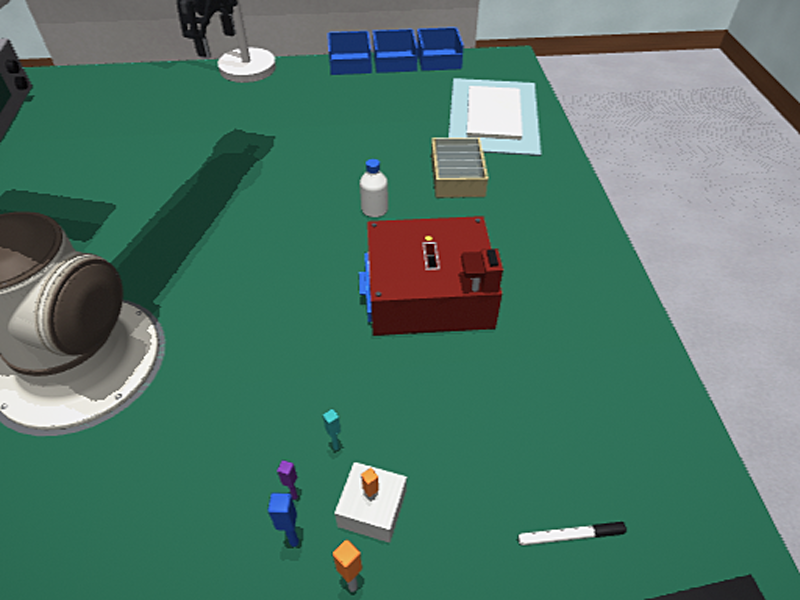

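The top view shows the slot at (352,285), the dot at (331,285), the stand at (551,347) with the small orange pin at (558,343), and the large orange decoy at (616,356). All of these are in the 800x600 scale. In the side view the slot is at (431,255), the dot at (429,239) and the pin at (370,484). Next I'll measure them.

```bash
cat > m.py <<'E'
from h import *
def cen(m):
    n,l,s,c=cv2.connectedComponentsWithStats(m.astype(np.uint8)); return [(s[i,4],c[i].round(2),s[i,:4]) for i in range(1,n) if s[i,4]>5]
S=0.64
tiles=[]
for n,sl,pn in(("top",(352,285),(555,347)),("side",(431,255),(371,500))):
    im=cv2.imread(f"pics/{n}0raw.png"); hsv=cv2.cvtColor(im,cv2.COLOR_BGR2HSV)
    h,s,v=[hsv[...,i].astype(int) for i in range(3)]
    print(n,"yellow",[(a,c,px2w(n,*c,.085).round(4)) for a,c,b in cen((h>24)&(h<34)&(s>180)&(v>120))])
    print(" orange",cen((h>8)&(h<20)&(s>150)&(v>90)))
    w=(s<50)&(v>150) ; 
    for c0,r in((sl,24),(pn,32)):
        x,y=int(c0[0]*S),int(c0[1]*S); cr=im[y-r:y+r,x-r:x+r]
        tiles.append(cv2.resize(cr,(390,295 if 0 else 390),interpolation=cv2.INTER_NEAREST)[:,:,:]); print(" tile",n,x-r,y-r,390/(2*r))
t=np.vstack([np.hstack(tiles[:2]),np.hstack(tiles[2:])]); cv2.imwrite("pics/t0.png",cv2.resize(t,(600,600)))
E
python3 m.py
```

```text
top yellow []
 orange [(np.int32(13), array([357.23, 218.77]), array([355, 217,   5,   5], dtype=int32)), (np.int32(60), array([394.42, 227.38]), array([390, 223,  10,  10], dtype=int32))]
 tile top 201 158 8.125
 tile top 323 190 6.09375
side yellow []
 orange [(np.int32(136), array([236.58, 308.27]), array([232, 300,  10,  18], dtype=int32)), (np.int32(329), array([222.  , 358.26]), array([213, 346,  18,  27], dtype=int32))]
 tile side 251 139 8.125
 tile side 205 288 6.09375
```

View pics/t0.png

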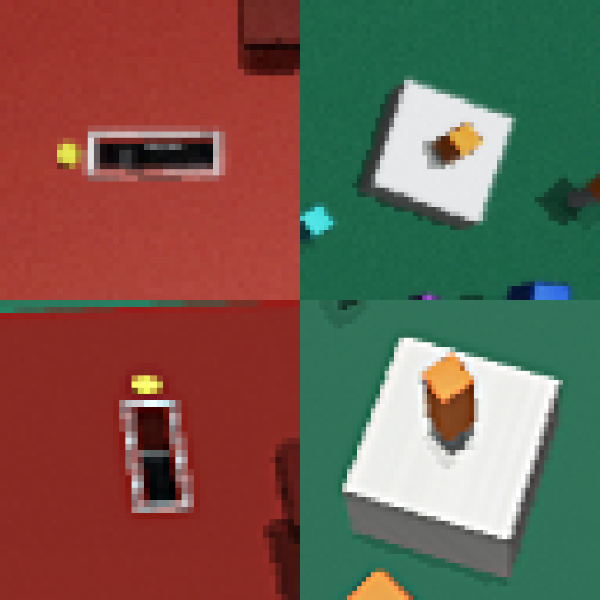

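```bash
cat > m2.py <<'E'
from h import *
def q(n,x0,y0,s,pts,z):
    p=np.array(pts,float)/s+[x0-.5,y0-.5]; return np.array([px2w(n,*a,z) for a in p])
def yaw4(P):
    e=np.roll(P,-1,0)-P; return np.degrees(np.arctan2(e[:,1],e[:,0])).round(1), np.linalg.norm(e,axis=1).round(4)
a=6.25;b=300/64
for n,o,dot,fr in(("top",(201,158),(68,153),[(88,131),(223,131),(223,179),(88,179)]),("side",(251,139),(147,84),[(120,101),(180,101),(192,211),(133,211)])):
    F=q(n,*o,a,fr,.085); D=q(n,*o,a,[dot],.085)[0]; c=F.mean(0); d=D-c
    print(n,"slot",c.round(4),"dot",D.round(4),"dist",np.linalg.norm(d).round(4),"yaw",np.degrees(np.arctan2(-d[0],d[1])).round(2),yaw4(F))
for n,o,st,top in(("top",(323,190),[(105,80),(215,118),(182,223),(75,188)],[(147,134),(160,122),(182,143),(167,157)]),("side",(205,288),[(100,38),(260,80),(215,238),(45,190)],[(148,53),(173,72),(150,100),(125,82)])):
    P=q(n,*o,b,st,.045); T=q(n,*o,b,top,.1)
    print(n,"stand",P.mean(0).round(4),yaw4(P),"pin",T.mean(0).round(4),yaw4(T))
# fixture roof edges
im=cv2.imread("pics/top0raw.png"); hsv=cv2.cvtColor(im,cv2.COLOR_BGR2HSV)
m=(((hsv[...,0]<8)|(hsv[...,0]>172))&(hsv[...,1]>120)&(hsv[...,2]>135)).astype(np.uint8)
cs=max(cv2.findContours(m,0,cv2.CHAIN_APPROX_NONE)[0],key=cv2.contourArea)
W=np.array([px2w("top",*p[0],.085)[:2] for p in cs],np.float32); r=cv2.minAreaRect(W); print("fixture",r)
W0=W[W[:,1]>r[0][1]+.06]; print(np.polyfit(W0[abs(W0[:,0]-r[0][0])<.07][:,0],W0[abs(W0[:,0]-r[0][0])<.07][:,1],1))
E
python3 m2.py
```

```text
top slot [0.5574 0.0884 0.085 ] dot [0.5598 0.1289 0.085 ] dist 0.0406 yaw -3.37 (array([-92.1, 178.4,  87.9,  -0.9]), array([0.0627, 0.0229, 0.0624, 0.0229]))
side slot [0.5579 0.0864 0.085 ] dot [0.5597 0.1279 0.085 ] dist 0.0416 yaw -2.48 (array([ -5.8, -93.7, 174.2,  87.6]), array([0.0246, 0.0627, 0.0232, 0.0627]))
top stand [ 0.4337 -0.2826  0.045 ] (array([-111.7,  157.5,   69.5,  -20. ]), array([0.0724, 0.0704, 0.0692, 0.0719])) pin [ 0.4343 -0.2807  0.1   ] (array([ -50.6, -137.5,  129.6,   37. ]), array([0.0109, 0.0178, 0.0127, 0.0178]))
side stand [ 0.4356 -0.2824  0.045 ] (array([ -21.6, -111.2,  158.2,   68.3]), array([0.0711, 0.0687, 0.0717, 0.0685])) pin [ 0.4353 -0.2828  0.1   ] (array([ -44.3, -132.8,  137.6,   48.8]), array([0.0128, 0.0143, 0.0124, 0.0147]))
fixture ((0.557051420211792, 0.08908919245004654), (0.17892684042453766, 0.19636915624141693), 87.9620361328125)
[-0.0293073   0.19336577]
```

{"api": "servo_tool", "payload": {
  "moves": [
    [21.7,-78.8,0,-0.41],
    [21.7,-78.8,0,-0.41],
    [21.7,-78.8,0,-0.41],
    [21.7,-78.8,0,-0.41],
    [21.7,-78.8,0,-0.41],
    [21.7,-78.8,0,-0.41],
    [21.7,-78.8,0,-0.41],
    [21.7,-78.8,0,-0.41],
    [21.7,-78.8,0,-0.41],
    [21.7,-78.8,0,-0.41],
    [21.7,-78.8,0,-0.41],
    [21.7,-78.8,0,-0.41],
    [21.7,-78.8,0,-0.41],
    [21.7,-78.8,0,-0.41],
    [21.7,-78.8,0,-0.41],
    [21.7,-78.8,0,-0.41],
    [21.7,-78.8,0,-0.41],
    [21.7,-78.8,0,-0.41],
    [21.7,-78.8,0,-0.41],
    [21.7,-78.8,0,-0.41]
  ],
  "claw": 0.5,
  "force": 40
}}

```text
time: 1.77
ee_pos: [0.4347, -0.2864, 0.2028]
tcp_rot: [-180.0, -0.0, 133.1]
wrist_force: [-0.2, 0.2, 0.1]
opening: 0.0429
grasp_force: 0.0
```

{"api": "servo_tool", "payload": {
  "moves": [
    [0,0,-3,0],
    [0,0,-6,0],
    [0,0,-9,0],
    [0,0,-11.5,0],
    [0,0,-13.0,0],
    [0,0,-13.6,0],
    [0,0,-13.6,0],
    [0,0,-13.6,0]
  ]
}}

```text
time: 2.43
ee_pos: [0.4348, -0.283, 0.0686]
tcp_rot: [180.0, 0.0, 133.2]
wrist_force: [-0.4, 0.3, 0.4]
opening: 0.0425
grasp_force: 0.0
```

```bash
cat > look.py <<'E'
from h import *
import sys
tag=sys.argv[1]; z=float(sys.argv[2]); r=int(sys.argv[3]); o=get_obs(); print(o['time'],o['ee_pos'],o['tcp_rot'],o['q'].round(1),o['wrist_force'].round(2),o['torque'].round(3)); p=o['ee_pos'].copy(); p[2]=z
if len(sys.argv)>4: p=np.array(eval(sys.argv[4]))
T=[]
for n in("top","side"):
    im=camera(n)[:,:,::-1].copy(); cv2.imwrite(f"pics/{tag}_{n}.png",im); u,v=w2px(n,p).astype(int); u=min(max(u,r),512-r);v=min(max(v,r),384-r); print(n,u-r,v-r,400/(2*r))
    T.append(cv2.resize(im[v-r:v+r,u-r:u+r],(400,400),interpolation=cv2.INTER_NEAREST))
cv2.imwrite(f"pics/{tag}.png",np.hstack(T))
E
python3 look.py a .08 36
```

```text
2.4333 [ 0.43479488 -0.28296839  0.06857707] [1.79995300e+02 2.26432058e-02 1.33205915e+02] [-33.1   0.2  -9.8  79.9  -0.   13.7] [-0.35  0.28  0.42] [-0.007  0.042 -0.012]
top 320 183 5.555555555555555
side 200 272 5.555555555555555
```

View pics/a.png

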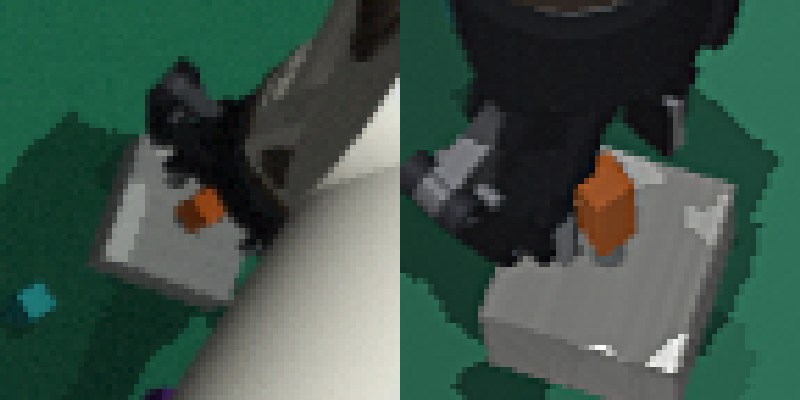

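The pin is at (605,205) in the side tile, about midway between the fingertips at (550,255) and (665,150). The top tile agrees, so I'll close gently.

{"api": "servo_tool", "payload": {
  "moves": [
    [0,0,0,0],
    [0,0,0,0],
    [0,0,0,0],
    [0,0,0,0],
    [0,0,0,0],
    [0,0,0,0]
  ],
  "claw": 1,
  "force": 20
}}

```text
time: 3.03
ee_pos: [0.435, -0.2832, 0.0687]
tcp_rot: [180.0, 0.1, 133.2]
wrist_force: [-0.6, -0.8, 6.7]
opening: 0.0155
grasp_force: 19.7
```

{"api": "servo_tool", "payload": {
  "moves": [
    [0,0,0,0],
    [0,0,0,0],
    [0,0,0.1,0],
    [0,0,0.3,0],
    [0,0,0.5,0],
    [0,0,0.5,0]
  ],
  "force": 60
}}

```text
time: 3.53
ee_pos: [0.4346, -0.2828, 0.073]
tcp_rot: [-180.0, -0.0, 133.2]
wrist_force: [0.6, -0.0, -1.0]
opening: 0.0128
grasp_force: 58.6
```

{"api": "servo_tool", "payload": {
  "moves": [
    [0,0,2,0],
    [0,0,5,0],
    [0,0,8,0.1],
    [0,2,10.5,0.2],
    [2,5,11,0.3],
    [3,8,11,0.4],
    [4,12,11,0.5],
    [5.5,16,11,0.6],
    [7,20,11,0.7],
    [8.5,24,11,0.78],
    [9.5,27.5,11,0.78],
    [10.5,30.5,11,0.78],
    [11.3,32.5,11,0.78],
    [11.8,34,11,0.78],
    [12.1,34.8,11,0.78],
    [12.2,35.1,11,0.78],
    [12.2,35.1,11,0.78],
    [12.2,35.1,11,0.78]
  ]
}}

```text
time: 5.03
ee_pos: [0.5564, 0.0674, 0.1828]
tcp_rot: [-180.0, -0.0, 177.9]
wrist_force: [-0.1, 0.1, 0.2]
opening: 0.0126
grasp_force: 58.8
```

```bash
python3 look.py b .1 36; python3 -c "
from h import *
for n in('top','side'): print(n,[w2px(n,p).round(1) for p in ([.5569,.0686,.085],[.5576,.0876,.085],[.5569,.0686,.124])])"
```

```text
5.0333 [0.5564216  0.0673928  0.18281335] [-1.79985628e+02 -1.82508692e-02  1.77862203e+02] [ 6.9  6.   8.9 92.9 -0.   9.1] [-0.06  0.14  0.19] [-0.005  0.06   0.012]
top 196 145 5.555555555555555
side 240 128 5.555555555555555
top [array([232.2, 182.2]), array([225.6, 182.2]), array([231.5, 179.1])]
side [array([276.1, 168.3]), array([275.3, 162.9]), array([276.7, 156.9])]
```

View pics/b.png

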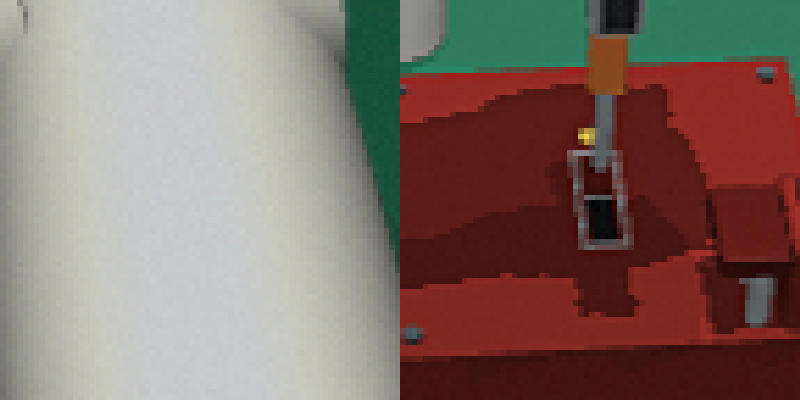

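The side tile shows the pin vertical, with its tip at (601,170) just above the slot frame (centre (601,200)). The arm hides the top view. The clearance is only 2.5 mm each side, so I'll measure the columns in x at sub-pixel level.

```bash
python3 - <<'E'
from h import *
im=cv2.imread("pics/b_side.png").astype(int)
for v in list(range(143,164,2))+list(range(164,174)): print(v,[tuple(im[v,u]) for u in range(269,284)] if v in(150,) else [int(im[v,u,1]) for u in range(267,285)])
print(w2px("side",[.5564,.0674,.1242]),w2px("side",[.5564,.0674,.16]))
E
```

```text
143 [33, 24, 26, 25, 23, 21, 50, 71, 73, 70, 70, 72, 76, 45, 38, 45, 47, 32]
145 [27, 25, 26, 28, 25, 28, 23, 20, 79, 100, 101, 61, 20, 21, 27, 26, 27, 27]
147 [27, 27, 28, 27, 29, 27, 25, 25, 83, 99, 100, 59, 24, 27, 25, 28, 27, 27]
149 [27, 27, 28, 27, 26, 25, 18, 26, 83, 98, 101, 58, 21, 26, 26, 27, 28, 28]
151 [26, 27, 26, 25, 16, 96, 148, 146, 109, 95, 93, 54, 21, 26, 26, 26, 28, 27]
153 [28, 27, 26, 23, 14, 62, 160, 135, 95, 95, 79, 41, 21, 27, 27, 27, 26, 28]
155 [25, 27, 20, 88, 127, 133, 131, 116, 99, 96, 99, 99, 56, 24, 26, 28, 28, 27]
157 [22, 21, 15, 60, 75, 39, 4, 60, 96, 102, 55, 108, 76, 20, 26, 26, 28, 28]
159 [19, 22, 18, 36, 68, 43, 13, 15, 12, 10, 11, 90, 61, 19, 26, 27, 28, 27]
161 [23, 20, 19, 12, 117, 80, 8, 14, 16, 15, 11, 78, 95, 54, 23, 28, 27, 29]
163 [30, 24, 20, 17, 63, 52, 104, 102, 87, 91, 87, 43, 111, 77, 21, 23, 20, 26]
164 [30, 24, 22, 17, 63, 55, 19, 6, 11, 15, 9, 3, 115, 78, 12, 19, 22, 22]
165 [22, 22, 21, 17, 64, 79, 40, 9, 7, 14, 10, 7, 90, 59, 16, 20, 22, 22]
166 [23, 24, 21, 17, 36, 68, 44, 8, 13, 12, 11, 8, 64, 56, 29, 21, 23, 20]
167 [22, 21, 21, 21, 12, 91, 61, 7, 12, 14, 11, 5, 64, 79, 45, 17, 20, 22]
168 [21, 23, 23, 20, 13, 118, 80, 6, 11, 15, 12, 10, 37, 67, 45, 18, 22, 23]
169 [22, 22, 23, 20, 12, 88, 59, 10, 12, 11, 13, 7, 24, 66, 44, 17, 21, 22]
170 [24, 21, 21, 21, 14, 77, 52, 7, 8, 10, 8, 7, 8, 91, 62, 14, 22, 22]
171 [23, 21, 22, 21, 15, 62, 76, 54, 63, 74, 73, 74, 73, 98, 63, 16, 21, 23]
172 [22, 22, 24, 20, 18, 64, 96, 102, 85, 76, 76, 77, 72, 69, 42, 18, 20, 19]
173 [21, 22, 23, 20, 21, 17, 14, 14, 14, 13, 13, 12, 15, 14, 19, 21, 23, 24]
[276.5199313  157.22588696] [277.10641298 146.09329474]
```

Relative to the slot frame (centre column 276.2), the pin would land at about column 275.1, roughly 2.5 mm short in x. The y position agrees. I'll correct x, come down to just above the top, and check again.

{"api": "servo_tool", "payload": {
  "moves": [
    [0.25,0,-1.5,0],
    [0.25,0,-2.5,0],
    [0.25,0,-3.2,0],
    [0.25,0,-3.4,0],
    [0.25,0,-3.4,0],
    [0.25,0,-3.4,0]
  ]
}}

```text
time: 5.63
ee_pos: [0.559, 0.068, 0.1492]
tcp_rot: [180.0, 0.0, 177.9]
wrist_force: [0.1, 0.6, -0.2]
opening: 0.0125
grasp_force: 58.8
```

```bash
python3 look.py c .1 20; python3 - <<'E'
from h import *
im=cv2.imread("pics/c_side.png").astype(int)
for v in list(range(152,178,1)): print(v,[int(im[v,u,1]) for u in range(267,285)])
E
```

```text
5.6333 [0.55903453 0.06798004 0.14919405] [1.79999571e+02 6.42315780e-03 1.77882305e+02] [ 6.9  6.   5.1 89.1 -0.   9.1] [ 0.15  0.57 -0.22] [ 0.004 -0.051 -0.033]
top 212 160 10.0
side 257 144 10.0
152 [26, 25, 27, 24, 13, 180, 213, 129, 63, 70, 71, 71, 74, 64, 36, 23, 27, 27]
153 [27, 27, 27, 24, 15, 62, 162, 119, 63, 68, 70, 73, 75, 65, 38, 25, 27, 27]
154 [28, 27, 24, 25, 21, 13, 25, 63, 75, 77, 73, 72, 79, 67, 38, 26, 27, 28]
155 [28, 25, 23, 90, 129, 134, 132, 162, 140, 106, 84, 61, 32, 20, 25, 27, 28, 29]
156 [29, 20, 14, 60, 66, 30, 1, 0, 26, 83, 102, 83, 41, 23, 26, 28, 28, 26]
157 [25, 18, 16, 61, 76, 40, 9, 7, 53, 91, 99, 78, 41, 22, 25, 28, 28, 27]
158 [28, 24, 17, 35, 69, 43, 11, 10, 56, 92, 99, 103, 60, 22, 25, 28, 26, 26]
159 [28, 23, 19, 37, 69, 44, 13, 10, 59, 90, 95, 114, 69, 20, 24, 27, 28, 28]
160 [28, 28, 22, 13, 91, 63, 8, 9, 58, 92, 95, 111, 80, 35, 25, 26, 26, 29]
161 [29, 28, 20, 12, 118, 79, 7, 5, 78, 97, 96, 95, 92, 53, 23, 27, 28, 28]
162 [29, 28, 21, 13, 89, 58, 9, 7, 79, 98, 97, 65, 78, 54, 18, 21, 21, 21]
163 [21, 22, 21, 16, 62, 52, 104, 94, 93, 98, 96
[... 400 characters left out ...]
5, 16, 22, 22]
169 [23, 23, 21, 21, 12, 89, 60, 8, 8, 11, 8, 7, 26, 66, 45, 18, 21, 21]
170 [24, 22, 20, 21, 13, 77, 52, 6, 7, 11, 9, 7, 7, 91, 62, 18, 22, 23]
171 [23, 23, 22, 21, 16, 63, 76, 54, 63, 73, 73, 74, 75, 100, 62, 17, 22, 23]
172 [20, 21, 23, 21, 19, 66, 95, 103, 87, 76, 77, 77, 71, 69, 41, 20, 21, 22]
173 [23, 22, 23, 22, 19, 19, 14, 14, 12, 15, 14, 14, 15, 16, 19, 22, 22, 21]
174 [23, 20, 22, 21, 22, 20, 21, 19, 19, 22, 20, 22, 23, 21, 22, 21, 22, 23]
175 [26, 21, 23, 23, 23, 22, 22, 23, 23, 24, 21, 24, 23, 22, 21, 22, 21, 20]
176 [23, 21, 22, 22, 22, 21, 22, 23, 23, 23, 23, 21, 22, 20, 22, 23, 23, 19]
177 [20, 21, 21, 22, 20, 21, 21, 20, 22, 22, 23, 22, 24, 23, 21, 36, 42, 41]
```

View pics/c.png

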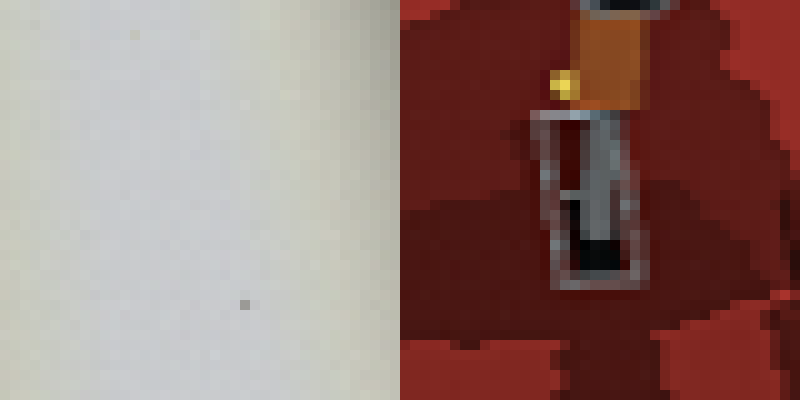

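The pin is centred in the slot: shaft at column 276.4 against frame centre 276.2, tip at row 167.6. A possible blade edge shows at row 163. I'll descend gently.

{"api": "servo_tool", "payload": {
  "moves": [
    [0,0,-0.4,0],
    [0,0,-0.8,0],
    [0,0,-1.2,0],
    [0,0,-1.5,0],
    [0,0,-1.5,0],
    [0,0,-1.5,0]
  ]
}}

```text
time: 6.23
ee_pos: [0.559, 0.0681, 0.1336]
tcp_rot: [-180.0, -0.0, 177.9]
wrist_force: [-0.5, -0.4, -1.1]
opening: 0.0128
grasp_force: 58.8
```

```bash
python3 - <<'E'
from h import *
print(px2w("side",275.5,163.2,.068),px2w("side",275.7,163.6,.085)); o=get_obs(); print(o['wrist_force'],o['torque'])
E
```

```text
[0.56086606 0.10363156 0.068     ] [0.55826411 0.08518252 0.085     ]
[-0.54367133 -0.4127642  -1.05944291] [ 0.03676468 -0.01450888  0.00822059]
```

{"api": "servo_tool", "payload": {
  "moves": [
    [0,0,-0.4,0],
    [0,0,-0.8,0],
    [0,0,-1.2,0],
    [0,0,-1.6,0],
    [0,0,-2.0,0],
    [0,0,-2.4,0],
    [0,0,-2.7,0],
    [0,0,-2.7,0],
    [0,0,-2.7,0]
  ]
}}

```text
time: 6.98
ee_pos: [0.559, 0.0681, 0.1067]
tcp_rot: [-180.0, -0.0, 177.9]
wrist_force: [0.0, 0.5, -0.4]
opening: 0.0127
grasp_force: 58.8
```

{"api": "servo_tool", "payload": {
  "moves": [
    [0,0.1,0,0],
    [0.01,0.2,0,0],
    [0.01,0.3,0,0],
    [0.01,0.4,0,0],
    [0.02,0.5,0,0],
    [0.02,0.6,0,0],
    [0.02,0.6,0,0],
    [0.02,0.6,0,0]
  ]
}}

```text
time: 7.65
ee_pos: [0.5593, 0.0742, 0.1069]
tcp_rot: [180.0, -0.0, 177.9]
wrist_force: [0.4, -0.2, -0.9]
opening: 0.0125
grasp_force: 58.8
```

{"api": "servo_tool", "payload": {
  "moves": [
    [0,0.05,0,0],
    [0,0.1,0,0],
    [0.01,0.15,0,0],
    [0.01,0.2,0,0],
    [0.01,0.25,0,0],
    [0.01,0.3,0,0],
    [0.01,0.3,0,0]
  ]
}}

```text
time: 8.23
ee_pos: [0.5594, 0.0772, 0.1069]
tcp_rot: [-180.0, 0.0, 177.9]
wrist_force: [0.6, 0.1, -0.7]
opening: 0.0127
grasp_force: 58.8
```

{"api": "servo_tool", "payload": {
  "moves": [
    [0,0.05,0,0],
    [0,0.1,0,0],
    [0.01,0.15,0,0],
    [0.01,0.2,0,0],
    [0.01,0.25,0,0],
    [0.01,0.3,0,0],
    [0.01,0.3,0,0]
  ]
}}

```text
time: 8.82
ee_pos: [0.5595, 0.0802, 0.1069]
tcp_rot: [180.0, 0.0, 177.9]
wrist_force: [-0.9, -0.4, -0.8]
opening: 0.0129
grasp_force: 58.8
```

{"api": "servo_tool", "payload": {
  "moves": [
    [0,0.05,0,0],
    [0,0.1,0,0],
    [0.01,0.15,0,0],
    [0.01,0.2,0,0],
    [0.01,0.25,0,0],
    [0.01,0.3,0,0],
    [0.01,0.3,0,0]
  ]
}}

```text
time: 9.4
ee_pos: [0.5596, 0.0832, 0.1069]
tcp_rot: [-180.0, -0.0, 177.9]
wrist_force: [0.7, 0.4, -1.2]
opening: 0.0126
grasp_force: 58.8
```

{"api": "servo_tool", "payload": {
  "moves": [
    [0,0.05,0,0],
    [0,0.1,0,0],
    [0.01,0.15,0,0],
    [0.01,0.2,0,0],
    [0.01,0.25,0,0],
    [0.01,0.3,0,0],
    [0.01,0.3,0,0]
  ]
}}

```text
time: 9.98
ee_pos: [0.5597, 0.0862, 0.1069]
tcp_rot: [180.0, 0.0, 177.9]
wrist_force: [0.0, -0.2, -0.6]
opening: 0.0127
grasp_force: 58.8
```

```bash
python3 look.py d .085 36; python3 -c "
from workcell import *
o=get_obs();print(o['wrist_force'],o['torque'])"
```

```text
9.9833 [0.5597246  0.08621284 0.10688166] [1.79998511e+02 2.91240026e-04 1.77896267e+02] [ 8.8  6.3  0.8 84.5  0.  10.9] [ 0.   -0.24 -0.56] [ 0.023 -0.028 -0.016]
top 190 145 5.555555555555555
side 240 127 5.555555555555555
[-0.29163168 -0.33653848 -0.87962429] [ 0.0094124  -0.06914623 -0.01424462]
```

View pics/d.png

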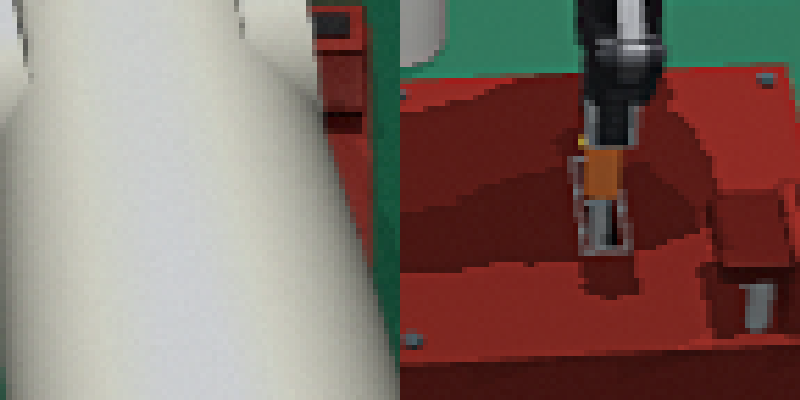

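The side tile shows the shaft inside the slot at (600,225), with no contact yet. I'll keep feeling along the slot.

{"api": "servo_tool", "payload": {
  "moves": [
    [0,0.05,0,0],
    [0,0.1,0,0],
    [0.01,0.15,0,0],
    [0.01,0.2,0,0],
    [0.01,0.25,0,0],
    [0.01,0.3,0,0],
    [0.01,0.3,0,0]
  ]
}}

```text
time: 10.67
ee_pos: [0.5598, 0.0892, 0.1069]
tcp_rot: [180.0, -0.0, 177.9]
wrist_force: [0.6, 0.1, -0.5]
opening: 0.0128
grasp_force: 58.8
```

{"api": "servo_tool", "payload": {
  "moves": [
    [0,0.05,0,0],
    [0,0.1,0,0],
    [0.01,0.15,0,0],
    [0.01,0.2,0,0],
    [0.01,0.25,0,0],
    [0.01,0.3,0,0],
    [0.01,0.3,0,0]
  ]
}}

```text
time: 11.25
ee_pos: [0.5599, 0.0922, 0.1069]
tcp_rot: [180.0, -0.0, 177.9]
wrist_force: [0.6, -0.4, -0.5]
opening: 0.0125
grasp_force: 58.8
```

{"api": "servo_tool", "payload": {
  "moves": [
    [0,0.05,0,0],
    [0,0.1,0,0],
    [0.01,0.15,0,0],
    [0.01,0.2,0,0],
    [0.01,0.2,0,0],
    [0.01,0.2,0,0]
  ]
}}

```text
time: 11.75
ee_pos: [0.56, 0.0942, 0.1069]
tcp_rot: [180.0, -0.0, 177.9]
wrist_force: [0.3, -0.1, -0.6]
opening: 0.013
grasp_force: 58.8
```

{"api": "servo_tool", "payload": {
  "moves": [
    [0,0.05,0,0],
    [0,0.1,0,0],
    [0.01,0.15,0,0],
    [0.01,0.2,0,0],
    [0.01,0.2,0,0],
    [0.01,0.2,0,0]
  ]
}}

```text
time: 12.25
ee_pos: [0.5601, 0.0961, 0.1069]
tcp_rot: [-180.0, 0.0, 177.9]
wrist_force: [0.4, -0.4, -0.2]
opening: 0.0125
grasp_force: 58.8
```

{"api": "servo_tool", "payload": {
  "moves": [
    [0,0.05,0,0],
    [0,0.1,0,0],
    [0.01,0.15,0,0],
    [0.01,0.2,0,0],
    [0.01,0.2,0,0],
    [0.01,0.2,0,0]
  ]
}}

```text
time: 12.75
ee_pos: [0.5603, 0.098, 0.107]
tcp_rot: [-180.0, 0.0, 177.9]
wrist_force: [0.7, -3.3, 1.3]
opening: 0.0126
grasp_force: 58.9
```

{"api": "servo_tool", "payload": {
  "moves": [
    [0,0.05,0,0],
    [0,0.1,0,0],
    [0.01,0.15,0,0],
    [0.01,0.2,0,0],
    [0.01,0.2,0,0],
    [0.01,0.2,0,0]
  ]
}}

```text
time: 13.25
ee_pos: [0.5604, 0.1002, 0.1069]
tcp_rot: [-180.0, 0.0, 177.9]
wrist_force: [-0.4, -4.4, 2.9]
opening: 0.0129
grasp_force: 59.1
```

```bash
python3 - <<'E'
from h import *
for i in range(4):
    camera("side"); o=get_obs(); print(o['ee_pos'].round(4),o['wrist_force'].round(2),o['torque'].round(3))
im=camera("side"); cv2.imwrite("pics/e_side.png",im[:,:,::-1])
a=cv2.imread("pics/d_side.png"); 
cv2.imwrite("pics/e.png",np.hstack([cv2.resize(x[110:230,210:330],(400,400),interpolation=cv2.INTER_NEAREST) for x in (a,im[:,:,::-1])]))
E
```

```text
[0.5604 0.1001 0.1069] [-0.72 -4.06  2.35] [-1.009 -0.026 -0.011]
[0.5604 0.1001 0.107 ] [-0.39 -3.41  1.59] [-0.98  -0.001 -0.021]
[0.5603 0.1001 0.1069] [ 0.42 -2.64  2.06] [-0.924 -0.051  0.041]
[0.5603 0.1001 0.1069] [ 0.47 -3.4   1.97] [-0.936 -0.007 -0.019]
```

View pics/e.png

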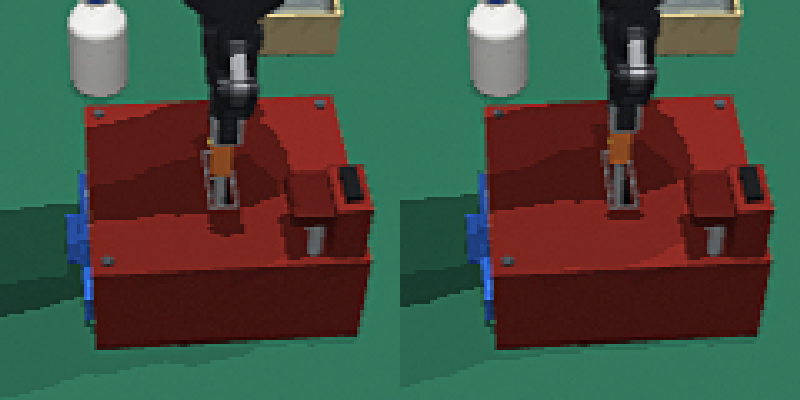

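The tray is still in, at (470,240) in the right tile, and the force is steady at about 3.3 N, so this is the catch. I'll continue in small steps.

{"api": "servo_tool", "payload": {
  "moves": [
    [0,0.03,0,0],
    [0,0.06,0,0],
    [0,0.09,0,0],
    [0.01,0.12,0,0],
    [0.01,0.15,0,0],
    [0.01,0.15,0,0],
    [0.01,0.15,0,0]
  ]
}}

```text
time: 14.08
ee_pos: [0.5604, 0.1016, 0.1069]
tcp_rot: [-180.0, 0.0, 177.9]
wrist_force: [-1.0, -4.1, 2.0]
opening: 0.0126
grasp_force: 59.2
```

```bash
cat > f.py <<'E'
from h import *
F=[]
for i in range(4):
    im=camera("side"); o=get_obs(); F.append(np.r_[o['wrist_force'],o['torque']])
print(o['time'],o['ee_pos'].round(4),np.mean(F,0).round(2))
hsv=cv2.cvtColor(im,cv2.COLOR_RGB2HSV)[140:230,190:270]; m=(hsv[...,0]>100)&(hsv[...,0]<125)&(hsv[...,1]>150); print("blue left col",190+np.where(m.sum(0)>0)[0].min(),m.sum())
E
python3 f.py
```

```text
14.2833 [0.5604 0.1016 0.1069] [ 0.07 -3.89  2.55 -1.11 -0.03 -0.01]
blue left col 229 166
```

{"api": "servo_tool", "payload": {
  "moves": [
    [0,0.02,0,0],
    [0,0.04,0,0],
    [0,0.06,0,0],
    [0,0.08,0,0],
    [0,0.1,0,0],
    [0,0.1,0,0],
    [0,0.1,0,0]
  ]
}}

```text
time: 14.87
ee_pos: [0.5604, 0.1026, 0.1069]
tcp_rot: [-180.0, -0.0, 177.9]
wrist_force: [-0.5, -4.1, 2.6]
opening: 0.0129
grasp_force: 59.2
```

```bash
python3 f.py
```

```text
15.0667 [0.5604 0.1026 0.1069] [ 0.11 -4.18  1.59 -1.19 -0.03  0.06]
blue left col 229 168
```

{"api": "servo_tool", "payload": {
  "moves": [
    [0,0.02,0,0],
    [0,0.04,0,0],
    [0,0.06,0,0],
    [0,0.08,0,0],
    [0,0.08,0,0],
    [0,0.08,0,0]
  ]
}}

```text
time: 15.57
ee_pos: [0.5604, 0.1034, 0.1069]
tcp_rot: [-180.0, -0.0, 177.9]
wrist_force: [0.1, -5.0, 2.4]
opening: 0.0126
grasp_force: 59.2
```

```bash
python3 f.py
```

```text
15.7667 [0.5604 0.1034 0.1069] [-0.13 -4.04  2.38 -1.24  0.02 -0.01]
blue left col 229 168
```

{"api": "servo_tool", "payload": {
  "moves": [
    [0,0.02,0,0],
    [0,0.04,0,0],
    [0,0.06,0,0],
    [0,0.06,0,0],
    [0,0.06,0,0]
  ]
}}

```text
time: 16.18
ee_pos: [0.5604, 0.104, 0.1068]
tcp_rot: [-180.0, -0.0, 177.9]
wrist_force: [-0.2, -4.3, 2.7]
opening: 0.013
grasp_force: 59.2
```

```bash
python3 f.py
```

```text
16.3833 [0.5604 0.104  0.1069] [ 0.35 -4.74  2.2  -1.31 -0.01  0.04]
blue left col 229 166
```

{"api": "servo_tool", "payload": {
  "moves": [
    [0,0.02,0,0],
    [0,0.04,0,0],
    [0,0.06,0,0],
    [0,0.06,0,0],
    [0,0.06,0,0]
  ]
}}

```text
time: 16.8
ee_pos: [0.5604, 0.1046, 0.1069]
tcp_rot: [-180.0, -0.0, 177.9]
wrist_force: [0.2, -5.3, 3.7]
opening: 0.0127
grasp_force: 59.4
```

```bash
python3 f.py
```

```text
17.0 [0.5604 0.1046 0.1069] [ 0.2  -4.69  2.87 -1.33 -0.02  0.03]
blue left col 229 166
```

{"api": "servo_tool", "payload": {
  "moves": [
    [0,0.02,0,0],
    [0,0.04,0,0],
    [0,0.06,0,0],
    [0,0.06,0,0],
    [0,0.06,0,0]
  ]
}}

```text
time: 17.42
ee_pos: [0.5604, 0.1052, 0.1069]
tcp_rot: [-180.0, -0.0, 177.9]
wrist_force: [0.3, -4.8, 1.9]
opening: 0.0129
grasp_force: 59.4
```

```bash
python3 f.py
```

```text
17.6167 [0.5604 0.1052 0.1069] [ 0.4  -5.2   2.19 -1.39 -0.    0.03]
blue left col 229 167
```

{"api": "servo_tool", "payload": {
  "moves": [
    [0,0.02,0,0],
    [0,0.04,0,0],
    [0,0.06,0,0],
    [0,0.08,0,0],
    [0,0.08,0,0],
    [0,0.08,0,0]
  ]
}}

```text
time: 18.12
ee_pos: [0.5604, 0.1059, 0.1069]
tcp_rot: [-180.0, -0.0, 177.9]
wrist_force: [1.0, -3.9, 2.1]
opening: 0.0129
grasp_force: 59.4
```

```bash
python3 f.py
```

```text
18.3167 [0.5604 0.1059 0.1069] [-0.25 -5.43  2.43 -1.45 -0.01  0.02]
blue left col 229 168
```

{"api": "servo_tool", "payload": {
  "moves": [
    [0,0.02,0,0],
    [0,0.04,0,0],
    [0,0.06,0,0],
    [0,0.06,0,0],
    [0,0.06,0,0]
  ]
}}

```text
time: 18.73
ee_pos: [0.5604, 0.1068, 0.1068]
tcp_rot: [180.0, -0.0, 177.9]
wrist_force: [-0.1, -5.0, 2.3]
opening: 0.0124
grasp_force: 59.1
```

```bash
python3 f.py; python3 - <<'E'
from h import *
for n,y,x in(("d",.0862,.5597),("now",.1065,.5604)):
    im=cv2.imread("pics/d_side.png")[:,:,::-1] if n=="d" else camera("side")
    if n=="now": cv2.imwrite("pics/g_side.png",im[:,:,::-1])
    hsv=cv2.cvtColor(np.ascontiguousarray(im),cv2.COLOR_RGB2HSV).astype(int); m=(hsv[...,0]>8)&(hsv[...,0]<22)&(hsv[...,1]>140)&(hsv[...,2]>80); m[:,:262]=0;m[:,290:]=0;m[:130]=0;m[180:]=0
    v,u=np.where(m); print(n,v.min(),v.max(),u.min(),u.max(), "exp grasp/bottom/top-of-slot",[w2px("side",[x,y-.008,z]).round(1) for z in(.107,.098)],w2px("side",[x,y,.085]).round(1))
    for c in (275,276,277): print([int(t) for t in im[145:175,c,0]]); print("  g",[int(t) for t in im[145:175,c,1]])
E
```

```text
18.9333 [0.5604 0.1067 0.1069] [-0.   -3.67  1.76 -1.05 -0.02 -0.01]
blue left col 210 192
d 151 162 272 279 exp grasp/bottom/top-of-slot [array([277. , 159.2]), array([276.8, 161.8])] [276.2 163.3]
[10, 64, 60, 62, 45, 47, 43, 39, 86, 142, 135, 133, 134, 132, 133, 133, 136, 119, 88, 92, 96, 95, 93, 94, 94, 95, 103, 96, 69, 72]
  g [12, 67, 62, 64, 47, 49, 47, 45, 90, 70, 71, 71, 71, 71, 72, 70, 70, 73, 99, 98, 99, 99, 98, 98, 99, 99, 105, 79, 10, 19]
[17, 19, 16, 20, 16, 17, 13, 10, 84, 143, 135, 134, 133, 132, 132, 132, 135, 125, 88, 95, 94, 99, 96, 94, 76, 74, 103, 96, 70, 72]
  g [17, 20, 17, 21, 18, 19, 16, 12, 80, 72, 71, 72, 72, 71, 71, 70, 70, 77, 102, 100, 98, 102, 99, 98, 78, 78, 111, 71, 11, 17]
[20, 24, 21, 20, 21, 27, 21, 15, 91, 145, 135, 133, 134, 135, 134, 134, 136, 120, 62, 46, 43, 49, 46, 48, 30, 29, 76, 98, 70, 74]
  g [20, 27, 23, 22, 23, 28, 22, 17, 79, 73, 72, 71, 72, 73, 72, 72, 71, 63, 69, 53, 50, 54, 52, 51, 33, 33, 84, 74, 12, 23]
now 148 156 272 278 exp grasp/bottom/top-of-slot [array([276.2, 153.5]), array([276. , 156.1])] [275.4 157.7]
[13, 8, 52, 151, 138, 137, 136, 136, 136, 135, 137, 142, 80, 96, 97, 98, 98, 99, 99, 97, 94, 101, 98, 98, 82, 16, 60, 100, 64, 136]
  g [16, 11, 60, 76, 73, 74, 73, 72, 72, 73, 72, 72, 86, 105, 104, 105, 103, 103, 102, 100, 99, 104, 101, 102, 86, 21, 62, 85, 10, 39]
[21, 15, 56, 151, 139, 137, 136, 137, 136, 137, 137, 143, 80, 72, 74, 73, 58, 53, 54, 54, 50, 55, 53, 53, 37, 4, 67, 97, 66, 136]
  g [23, 18, 64, 77, 73, 73, 73, 74, 72, 73, 73, 74, 61, 67, 66, 67, 59, 57, 58, 56, 54, 56, 55, 55, 38, 5, 73, 74, 13, 40]
[26, 15, 56, 153, 145, 143, 144, 143, 143, 144, 144, 147, 87, 52, 59, 61, 38, 13, 4, 0, 0, 0, 0, 0, 3, 4, 67, 97, 65, 136]
  g [26, 18, 64, 78, 78, 79, 79, 78, 77, 78, 76, 76, 36, 16, 16, 17, 12, 4, 3, 7, 3, 1, 4, 5, 3, 5, 75, 74, 11, 40]
```

The tray has sprung out: its blue lip moved from column 229 to 210, about 46 mm. I'll back off and withdraw straight up.

{"api": "servo_tool", "payload": {
  "moves": [
    [-0.01,-0.2,0,0],
    [-0.02,-0.5,0,0],
    [-0.04,-0.9,0,0],
    [-0.06,-1.3,0,0],
    [-0.08,-1.7,0,0],
    [-0.08,-1.9,0,0],
    [-0.08,-2.0,0,0],
    [-0.08,-2.0,0,0],
    [-0.08,-2.0,0,0]
  ]
}}

```text
time: 19.73
ee_pos: [0.5596, 0.0867, 0.1068]
tcp_rot: [180.0, -0.0, 177.9]
wrist_force: [0.2, 0.1, -0.0]
opening: 0.0132
grasp_force: 58.8
```

```bash
python3 f.py
```

```text
19.9333 [0.5596 0.0868 0.1069] [ 0.15 -0.11 -0.68  0.02 -0.02 -0.03]
blue left col 210 196
```

{"api": "servo_tool", "payload": {
  "moves": [
    [0,0,1,0],
    [0,0,3,0],
    [0,0,5.5,0],
    [0,0,8,0],
    [-0.5,-1,9,-0.1],
    [-1.7,-5,9,-0.2],
    [-3,-9,9,-0.3],
    [-4.4,-13,9,-0.4],
    [-5.8,-17,9,-0.5],
    [-7.1,-21,9,-0.6],
    [-8.5,-25,9,-0.7],
    [-9.8,-29,9,-0.78],
    [-11,-32.5,9,-0.78],
    [-11.8,-35,9,-0.78],
    [-12.3,-36.3,7,-0.78],
    [-12.5,-36.95,4,-0.78],
    [-12.5,-36.95,2,-0.78],
    [-12.5,-36.95,1.5,-0.78],
    [-12.5,-36.95,1.5,-0.78],
    [-12.5,-36.95,1.5,-0.78]
  ]
}}

```text
time: 21.6
ee_pos: [0.435, -0.2828, 0.1234]
tcp_rot: [180.0, 0.1, 133.2]
wrist_force: [0.3, -0.6, 0.4]
opening: 0.0126
grasp_force: 58.9
```

```bash
python3 look.py k .06 28
```

```text
21.6 [ 0.43504102 -0.28281823  0.12336447] [1.79982435e+02 6.46650617e-02 1.33224942e+02] [-33.   -0.2  -4.2  85.9   0.   13.7] [ 0.35 -0.59  0.45] [-0.028  0.004  0.017]
top 326 192 7.142857142857143
side 209 285 7.142857142857143
```

View pics/k.png

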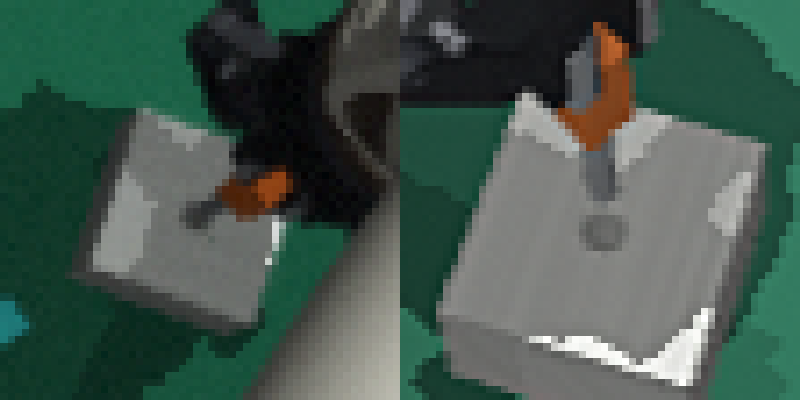

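The tip is at (601,197) and the hole at (604,232) in the side tile. I'll check that vertical descent takes one onto the other.

```bash
python3 - <<'E'
from h import *
print(px2w("side",236.6,312.1,.0648),px2w("side",237.1,317.0,.045),px2w("top",326+200/7.143-.5,192+215/7.143-.5,.0648),px2w("top",326+195/7.143-.5,192+218/7.143-.5,.045))
E
```

```text
[ 0.43440849 -0.28294974  0.0648    ] [ 0.43450064 -0.28415008  0.045     ] [ 0.43214265 -0.27810766  0.0648    ] [ 0.43339078 -0.28114428  0.045     ]
```

{"api": "servo_tool", "payload": {
  "moves": [
    [0,0,-0.6,0],
    [0,0,-1.2,0],
    [0,0,-1.7,0],
    [0,0,-2.1,0],
    [0,0,-2.5,0],
    [0,0,-2.5,0]
  ]
}}

```text
time: 22.2
ee_pos: [0.4342, -0.2826, 0.0958]
tcp_rot: [-180.0, -0.1, 133.2]
wrist_force: [-0.3, 0.9, -1.1]
opening: 0.0126
grasp_force: 58.8
```

{"api": "servo_tool", "payload": {
  "moves": [
    [0,0,-0.4,0],
    [0,0,-0.8,0],
    [0,0,-1.2,0],
    [0,0,-1.6,0],
    [0,0,-2.0,0],
    [0,0,-2.4,0],
    [0,0,-2.6,0],
    [0,0,-2.6,0]
  ]
}}

```text
time: 22.87
ee_pos: [0.4344, -0.2827, 0.0703]
tcp_rot: [-180.0, -0.0, 133.2]
wrist_force: [-0.3, 0.0, -0.7]
opening: 0.0126
grasp_force: 58.9
```

{"api": "servo_tool", "payload": {
  "moves": [
    [0,0,-0.04,0],
    [0,0,-0.08,0],
    [0,0,-0.12,0],
    [0,0,-0.12,0]
  ]
}}

```text
time: 23.2
ee_pos: [0.4347, -0.2829, 0.0698]
tcp_rot: [180.0, 0.0, 133.2]
wrist_force: [-0.6, -0.3, -0.4]
opening: 0.0125
grasp_force: 58.9
```

{"api": "servo_tool", "payload": {
  "moves": [
    [0,0,-0.04,0],
    [0,0,-0.08,0],
    [0,0,-0.08,0]
  ]
}}

```text
time: 23.45
ee_pos: [0.4348, -0.283, 0.0692]
tcp_rot: [180.0, 0.0, 133.2]
wrist_force: [0.0, -0.1, 1.0]
opening: 0.0127
grasp_force: 59.1
```

{"api": "servo_tool", "payload": {
  "moves": [
    [0,0,-0.03,0],
    [0,0,-0.05,0],
    [0,0,-0.05,0],
    [0,0,-0.05,0]
  ]
}}

```text
time: 23.78
ee_pos: [0.4349, -0.2831, 0.069]
tcp_rot: [180.0, 0.1, 133.2]
wrist_force: [-0.9, 0.2, 5.4]
opening: 0.013
grasp_force: 59.7
```

The pin is on the bottom of the hole. Releasing and rising.

{"api": "servo_tool", "payload": {
  "moves": [
    [0,0,0,0],
    [0,0,0,0],
    [0,0,0,0],
    [0,0,0,0],
    [0,0,0,0],
    [0,0,0,0],
    [0,0,0,0],
    [0,0,0,0]
  ],
  "claw": 0.5,
  "force": 20
}}

```text
time: 24.45
ee_pos: [0.4346, -0.2829, 0.0683]
tcp_rot: [180.0, -0.0, 133.2]
wrist_force: [0.4, 0.3, -0.2]
opening: 0.0426
grasp_force: 0.0
```

{"api": "servo_tool", "payload": {
  "moves": [
    [0,0,0.5,0],
    [0,0,1.5,0],
    [0,0,3.5,0],
    [0,0,6,0],
    [0,0,9,0],
    [0,0,12,0],
    [0,2,14,0],
    [0,5,14,0],
    [0,9,14,0],
    [0,13,14,0],
    [0,17,14,0],
    [0,20,14,0],
    [0,20,14,0],
    [0,20,14,0]
  ]
}}

```text
time: 25.62
ee_pos: [0.4348, -0.0816, 0.2096]
tcp_rot: [179.9, 0.1, 133.4]
wrist_force: [0.1, -0.4, 0.0]
opening: 0.0427
grasp_force: 0.0
```

```bash
python3 look.py z .06 60 "[.45,-.15,.06]"; python3 - <<'E'
from h import *
a=cv2.imread("pics/side0raw.png");b=cv2.imread("pics/z_side.png")
for im in(a,b):
    h=cv2.cvtColor(im,cv2.COLOR_BGR2HSV).astype(int); m=((h[...,0]>8)&(h[...,0]<20)&(h[...,1]>150)&(h[...,2]>90)).astype(np.uint8)
    n,l,s,c=cv2.connectedComponentsWithStats(m); print([(s[i].tolist(),c[i].round(2).tolist()) for i in range(1,n) if s[i,4]>30])
cv2.imwrite("pics/zz.png",cv2.resize(b,(800,600)))
E
```

```text
25.6167 [ 0.43478008 -0.0816379   0.20959486] [1.79947556e+02 8.22312585e-02 1.33388856e+02] [-10.6  -9.6  -3.4  96.1  -0.   36. ] [ 0.13 -0.41  0.02] [-0.021  0.02   0.037]
top 248 157 3.3333333333333335
side 179 192 3.3333333333333335
[([232, 300, 10, 18, 136], [236.58, 308.27]), ([213, 346, 18, 27, 329], [222.0, 358.26])]
[([230, 301, 12, 18, 127], [235.72, 309.32]), ([213, 346, 18, 27, 320], [222.01, 358.26])]
```

View pics/zz.png

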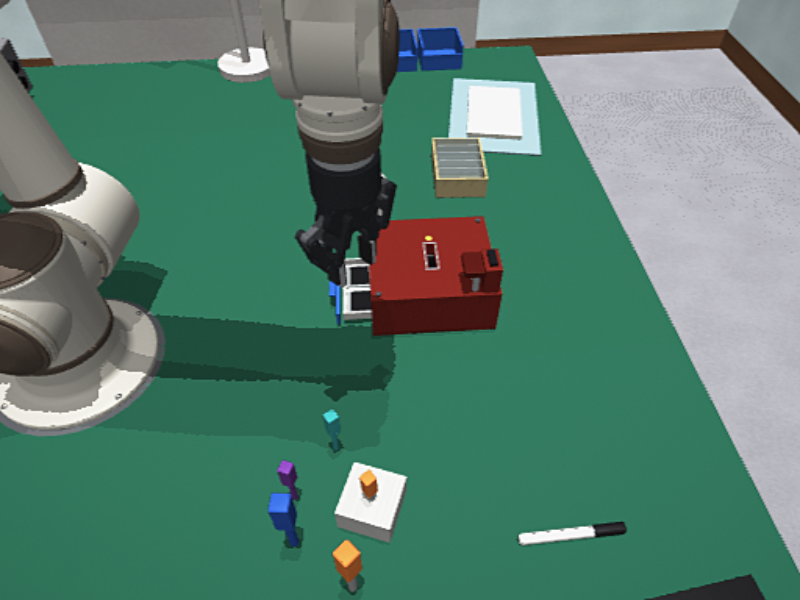

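The tray is out at (335,295), the pin stands in the stand at (368,485) at its original height, the marker and cassette look unmoved, and the arm hides the bottle. The arm passed well clear of the bottle, so I'm handing the job in.

```bash
python3 -c "
from workcell import *
print(job_done())"
```

```text
the job is handed in; nothing more can be done
None
```

I handed the job in at about 26 s: the tray sprang out, with about 5.4 N the highest steady push on the catch. The pin is back upright in its stand, the marker and cassette look unmoved, and the bottle was hidden behind the arm in the last picture, though nothing went near it.

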